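Shut the fuse drawer and dial in a bench tester

TASK

Get the blue bench tester ready for the next appliance: first push its open fuse drawer fully home until it clicks in and stays shut, and then roll the thumbwheel in the top panel until the red needle under the scale window points at the green tab, well within its width. Leave the other things on the bench where they are.

Things in the scene. Friction and masses are not known exactly. Their poses are not given: they have to be found in the camera images.
- tester: Blue bench tester, a fixed box 180 mm deep (x), 260 wide (y), 100 high with a flat aluminium top; origin under its centre, on the bench. x points from its front (towards the robot) to its back, y to its left, z up. Case front at x = -90 mm. On the top only the thumbwheel, the 11 mm high scale window and a loose spanner along the back edge stand out.
- fuse_drawer (a joint): Opening of the drawer in the tester's front, in m: 0 = home, 0.09 = fully open; it opens towards the tester's -x. Sliding friction about 1 N; in the last 14 mm a sprung ball detent resists with up to about 6 N, and below 6 mm it drops over, helps draw the drawer home and keeps it there.
- drawer_front (a point): Centre of the grey drawer front's outer face, which moves with the drawer. The front is a plain upright plate 130 mm wide, 58 mm high and 6 mm thick, centred on this point, facing the tester's -x. It is at tester x = -98 mm, y = -30 mm, z = 52 mm when home.
- thumbwheel (a joint): Turn of the thumbwheel in rad, -2.5 to 2.5 with stops at both ends. Its axle is level, along the tester's y: rolling the top of the wheel towards the tester's back (+x) makes it grow. Light friction (0.02 N m); it stays where it is left. It drives the needle by 16 mm per rad.
- wheel_top (a point): Top of the thumbwheel: black knurled rubber wheel with orange ribs, 60 mm diameter, 16 wide, standing 12 mm out of a narrow slot in the top panel at tester x = -30, y = 75, z = 112 mm. It rides on a sprung carrier: pressed down it gives at about 2 N, then 2 N per mm, 3 mm at most. The point sinks with it but does not turn.
- needle_tip (a point): Point on the centre line of the red needle, at its end, next to the row of tabs and level with their tops. The needle is 3 mm wide, lies along the tester's y under the clear window at the right of the top panel, and moves along the tester's x, 40 mm either side of mid scale, as the wheel turns (+x when the wheel's top is rolled to +x). It cannot be touched.
- green_tab: Green tab under the scale window that marks the setting wanted: 10 mm along the scale (its x, which is the tester's x), 14 mm across, 6 mm high; origin at the centre of its underside. Fixed for this run.
- blue_tab: Blue tab of the same size under the same window, on the other side of mid scale: the setting for some other appliance, not wanted now.
- spanner: Bystander: small steel spanner, 130 mm long, 6 mm thick, lying along the back edge of the tester's top panel; origin under its middle.
- tape_roll: Bystander: yellow roll of tape lying flat in front of the tester's left corner, 64 mm across, 19 mm high; origin at the centre of its underside.
- spray_can: Bystander: standing spray can, 66 mm across, 200 mm high; origin at the centre of its underside.
- screw_pot: Bystander: clear open pot, 72 mm across, 60 mm high; origin at the centre of its underside.
- driver: Bystander: blue-handled screwdriver lying on the bench, 200 mm long, 26 mm thick; origin under its middle.
- pliers: Bystander: orange-handled pliers lying flat, about 175 mm long, 18 mm high; origin near the pivot.
- drill: Bystander: black cordless drill lying on its side, about 210 by 190 mm, 60 mm high; origin under its motor housing.

How it is judged (in metres and radians):
On the way, in this order (a step that is already met when the one before it is completed fails the run):
1. the fuse drawer is seated home at its detent (value of joint fuse_drawer below 0.003 m), for 0.3 s.
2. with the drawer shut, the needle points within the width of the green tab (value of joint fuse_drawer below 0.003 m and x of needle_tip in the frame of green_tab between -0.0045 and 0.0045 m), for 0.3 s.
At the end, for the whole second after the job is handed in: The fuse drawer is within 3 mm of home, the needle's centre line is within 4.5 mm of the middle of the green tab along the scale, and the wheel is at rest (all of step 2 and velocity of joint thumbwheel between -0.1 and 0.1 rad/s); the robot touches nothing.
It fails at once if one of the seven loose bystanders is moved more than 30 mm (distance of any of spanner, tape_roll, spray_can, screw_pot, driver, pliers, drill from where it was at the start of the episode above 0.03 m).
It also fails if it takes over 42 s, if anything falls off the work surface, if the arm or the gripper's body presses on something with over 40 N, if the wrist force passes 120 N, or if a joint passes its speed limit or range.

ROBOT

A 6-joint arm with a two-finger parallel gripper is mounted at the origin on the work surface. World frame = base frame: x ahead of the robot, y to its left, z up, the work surface at z = 0. Lengths are in mm, angles in degrees, forces in N, time in s.
With the tool pointing down it reaches from about 350 to 725 mm from the base axis. Payload 4.3 kg.
Tool frame: the origin (TCP) lies on the centre line of the jaws, within the pads' length; the fingertips stand 25 mm ahead of it and the grasp point (between the pads) lies 6 mm ahead of it; z points along the fingers, y is the line along which they close (so a half turn about z gives the same grasp; the last joint's range is limited). The gripper opens to 85 mm and grips with 20 to 120 N. Pads are 22 mm wide; open, the fingers measure 114 mm over their backs; the gripper's body (76 mm by 85 mm) begins 54 mm behind the grasp point. The pads swing forward as they close: fully open they stand 13 mm farther back than shut.
Start: joints at [-74.158, 21.618, 4.641, 73.018, 0, 83.68], TCP at [216.918, -532.551, 256.329] pointing down, gripper open.
Joint ranges: [-156.06, 156.06], [-48.1, 94.91], [-58.44, 69.94], [-101.28, 121.22], [-78.64, 73.56], [-180, 180]. Speed limits (degrees/s): [147.25, 147.25, 180, 180, 180, 180].

INTERFACE

Orientations are given as a 3x3 rotation matrix whose columns are the frame's x, y, z axes.
In Python, from rig import sensors, vision, ctrl gives the robot as it stands.
- The arm moves only by the tool servo_tool, never from a script. Its arguments are lists of equal length, an entry for each row: "translation": the shift along the tool's x, y, z normalised to -1 to 1, where 1 is 3 cm, a list of three; "turn": the turn, a rotation vector about the tool's x, y, z normalised to -1 to 1, where 1 is 0.12 rad, a list of three. In form: {"translation": [[x, y, z], ...], "turn": [[ax, ay, az], ...]}. A call has 1 to 8 rows; each row shifts and turns the commanded pose from where the row before left it, along the tool's axes as they then stand; what a row does not reach is not made up. A row lasts 1/10 s, in which the tool goes at most 50 mm and 8.59 degrees, less where a joint would pass 70% of its speed; a pose out of reach is approached as far as the arm can. A call with a number of a shift or a turn outside -1 to 1 is refused whole. A call with a gripper value outside its range is refused whole. "fingers" is the opening, from 0 (shut) to 1 (fully open), set as the call begins (left out, the last holds). The fingers move at their own pace and stop on an object; the grip force is fixed at half the most. Time passes only in rows, so rows that do not move let the fingers close. It gives the time, the measured TCP pose, the force, the opening and the grip force at its end, in the units of the state.
- sensors.state(): the state, without advancing time (a new reading comes with each control period).
- vision.snapshot(name): name is "side" or "top"; returns the picture (400x640x3 uint8, blue, green, red); there is no depth.
- vision.camera_model(name): a dict with "K" (3x3 intrinsics, pixels), "rvec" (rotation vector, rad) and "tvec" (3), from world to camera coordinates, as OpenCV has them. Camera axes: x right, y down, z forward; pixel columns grow to the right and rows downward; lengths in mm; the calibration is good to about 2 mm. A picture is of the moment at which its call begins. camera_model takes no time and is no camera call.
- ctrl.close_job(): hands the job in; it is judged then, once.
The state is a dict: "t": time; "joints": joint angles; "joint_velocities": joint speeds; "joint_torque": joint torques, N m; "tcp_pos": TCP position; "tcp_rot": TCP orientation; "contact_force": force on the tool from outside, world axes, zero at the start; "moment": the same for the moment, N m; "gripper_width": finger opening in mm; "finger_force": force on a finger pad.
Only numpy, scipy, OpenCV 4.12 (cv2) and the standard library are available. Lean on these libraries where they do the work, as an engineer would, in place of code of your own. Each camera call takes 0.05 s, during which the arm holds its last target. There are 200 camera calls.

## Working session

There is one attempt and no reset: what is moved stays moved. The work goes in short steps, Python scripts to look and compute and a tool call to move; the robot and the scene stay as the last step left them, time stands still between calls to the robot, and variables do not carry over. Pictures are saved under pics/ and viewed, at most 10 in all, crops included, and the job is handed in when it is done.

Besides the shell and the picture viewer there is one more tool, called by a JSON object that holds its "name" and its "arguments", one argument or row to a line. servo_tool: Moves the arm, as the interface text tells. Its arguments: {"type":"object","properties":{"translation":{"type":"array","items":{"type":"array","items":{"type":"number","minimum":-1,"maximum":1}}},"turn":{"type":"array","items":{"type":"array","items":{"type":"number","minimum":-1,"maximum":1}}},"fingers":{"type":"number"}},"required":["translation","turn"]}

```bash
mkdir -p pics
python3 - <<'E'
from rig import sensors, vision
import cv2,numpy as np
for n in("top","side"):
    cv2.imwrite(f"pics/{n}0.png",vision.snapshot(n))
    m=vision.camera_model(n);R=cv2.Rodrigues(np.array(m["rvec"],float))[0]
    print(n,np.round(m["K"],1).tolist(),np.round(-R.T@np.array(m["tvec"]).ravel(),0),np.round(R,2).tolist())
s=sensors.state();print(s["t"],s["tcp_pos"],np.round(s["tcp_rot"],3).tolist())
E
```

```text
top [[371.8, 0.0, 318.8], [0.0, 371.8, 199.4], [0.0, 0.0, 1.0]] [ 433.   10. 1103.] [[0.02, -1.0, -0.02], [-1.0, -0.02, -0.07], [0.07, 0.02, -1.0]]
side [[498.1, 0.0, 321.7], [0.0, 498.1, 199.8], [0.0, 0.0, 1.0]] [ 196.  967. 1068.] [[-0.95, -0.33, 0.0], [-0.23, 0.66, -0.72], [0.23, -0.68, -0.7]]
0.1 [ 216.77239614 -531.99196467  255.44756711] [[0.926, 0.377, -0.0], [0.377, -0.926, 0.002], [0.0, -0.002, -1.0]]
```

View pics/top0.png

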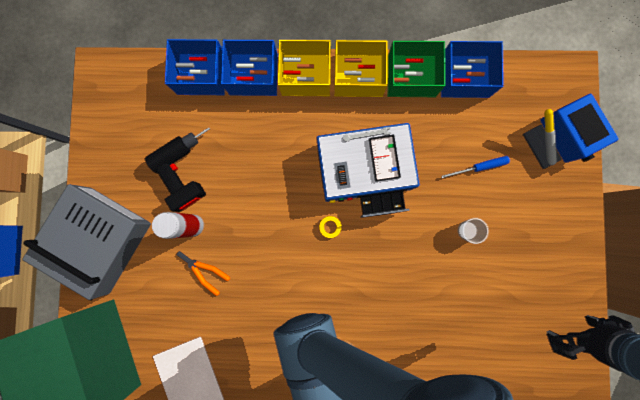

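View pics/side0.png

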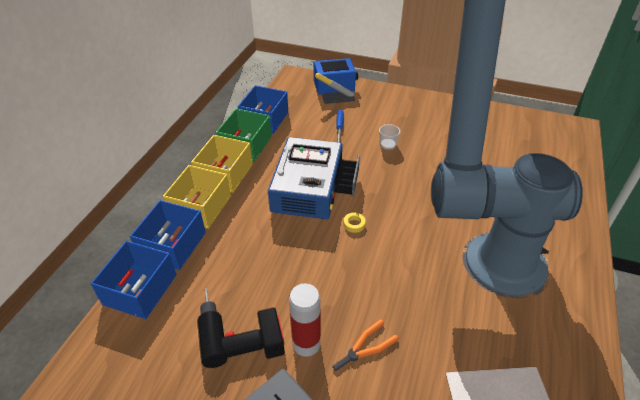

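The top view shows the tester at about (368,160) px, slightly rotated, with its drawer open at about (384,205). I'll enlarge both views.

Run:
```python
import cv2
a=cv2.imread("pics/top0.png")[115:240,300:430];cv2.imwrite("pics/top0c.png",cv2.resize(a,None,fx=4.6,fy=4.6,interpolation=cv2.INTER_CUBIC))
a=cv2.imread("pics/side0.png")[130:245,260:380];cv2.imwrite("pics/side0c.png",cv2.resize(a,None,fx=5,fy=5,interpolation=cv2.INTER_CUBIC))
```

```text
(no output)
```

View pics/top0c.png

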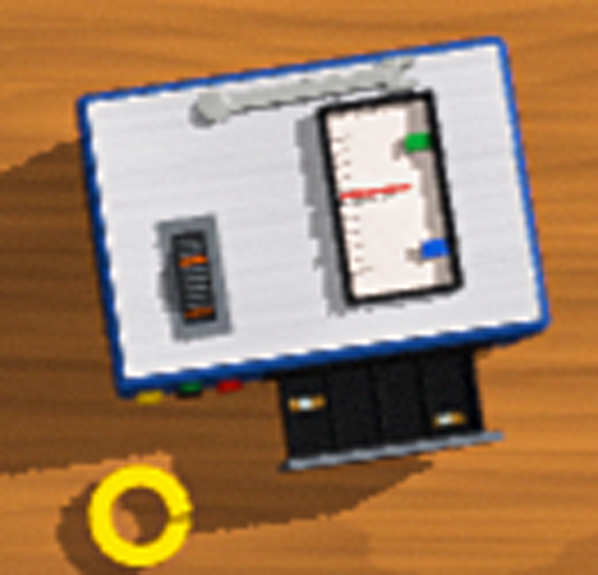

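View pics/side0c.png

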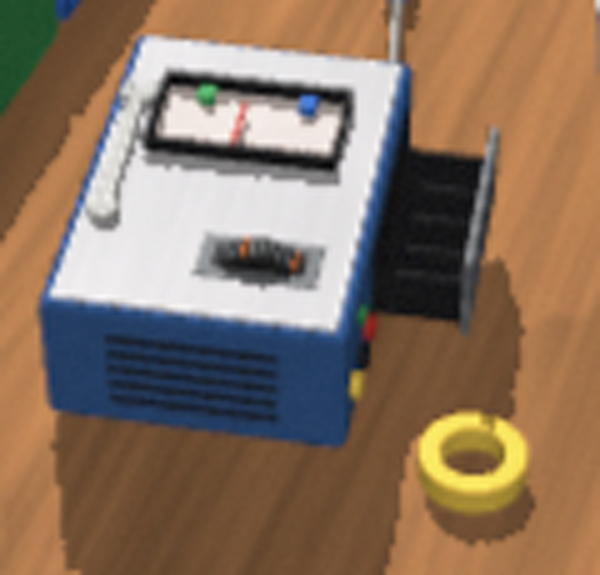

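Crop readings (px in crop). Top-view case corners: BL (82,100), BR (503,40), FR (548,325), FL (120,392). Side-view case corners: BR (143,38), FR (408,65), FL (340,333), BL (45,300). In the top crop the green tab is at (417,143), the needle end at (408,187) and the drawer's top edge runs (287,466)-(500,436).

```bash
cat > h.py <<'E'
import cv2,numpy as np
from rig import sensors,vision
from scipy.optimize import least_squares
from scipy.spatial.transform import Rotation as Ro
def proj(n,P):
    m=vision.camera_model(n);return cv2.projectPoints(np.array(P,float).reshape(-1,1,3),np.array(m["rvec"],float),np.array(m["tvec"],float),np.array(m["K"],float),None)[0][:,0]
def back(n,px,z):
    m=vision.camera_model(n);R=cv2.Rodrigues(np.array(m["rvec"],float))[0];t=np.array(m["tvec"],float).ravel();c=-R.T@t
    d=R.T@np.linalg.inv(m["K"])@np.array([*px,1.]);return c+d*(z-c[2])/d[2]
def W(p,P):
    P=np.array(P,float).reshape(-1,3);return P@Ro.from_euler('z',p[2]).as_matrix().T+[p[0],p[1],0]
def T(p,Q):
    return (np.array(Q)-[p[0],p[1],0])@Ro.from_euler('z',p[2]).as_matrix()
tc=lambda c:np.array(c,float)/4.6+[300,115]
sc=lambda c:np.array(c,float)/5+[260,130]
E
python3 - <<'E'
from h import *
C=[[90,130,100],[90,-130,100],[-90,-130,100],[-90,130,100]]
t=tc([(82,100),(503,40),(548,325),(120,392)]);s=sc([(143,38),(408,65),(340,333),(45,300)])[[3,0,1,2]]
f=lambda p:np.r_[(proj("top",W(p,C))-t).ravel(),(proj("side",W(p,C))-s).ravel()]
r=least_squares(f,[600,-100,0]);print(r.x,np.degrees(r.x[2]),np.round(r.fun,1))
p=r.x;np.save("p.npy",p)
for n,c,z in[("wheel",(192,277),112),("green",(417,143),106),("needle",(408,187),106),("blue",(435,249),106),("drwL",(287,466),81),("drwR",(500,436),81)]:
    q=back("top",tc(c),z);print(n,np.round(q),np.round(T(p,q),1))
for n,c,z in[("green",(207,94),106),("needle",(244,104),106),("blue",(309,104),106),("drwR",(494,130),81)]:
    q=back("side",sc(c),z);print(n,np.round(q),np.round(T(p,q),1))
print(W(p,[[-30,75,112],[-98,-30,52],[-160,-30,52]]))
E
```

```text
[ 6.08824839e+02 -1.00221722e+02  1.57928306e-01] 9.04862538843161 [-2.  -0.8  0.7 -1.4  1.5  1.6 -0.9  0.6 -1.8  0.2 -1.2 -2.1  1.4 -1.5
  1.8  1.2]
wheel [568. -29. 112.] [-28.9  76.3 112. ]
green [ 650. -161.  106.] [ 31.5 -66.4 106. ]
needle [ 624. -156.  106.] [  6.4 -57.2 106. ]
blue [ 588. -172.  106.] [-32.1 -67.1 106. ]
drwL [460. -89.  81.] [-145.3   34.9   81. ]
drwR [ 480. -215.   81.] [-145.5  -93.1   81. ]
green [ 649. -158.  106.] [ 30.4 -63.6 106. ]
needle [ 624. -156.  106.] [  6.  -57.9 106. ]
blue [ 586. -169.  106.] [-33.3 -64.8 106. ]
drwR [ 479. -212.   81.] [-146.   -90.2   81. ]
[[ 567.40273474  -30.8732592   112.        ]
 [ 516.76260605 -145.26109669   52.        ]
 [ 455.53418221 -155.01199995   52.        ]]
```

Tester: (609,-100), yaw 9.05°. The drawer is about 47 mm open, and the needle needs about +25 mm. I'll align the tool, shut the fingers and move to the front of the drawer.

{"name": "servo_tool", "arguments": {
  "translation": [
    [0,0,0],
    [0,0,0],
    [0.74,-0.93,0],
    [0.74,-0.93,0],
    [0.74,-0.93,0],
    [0.74,-0.93,0],
    [0.74,-0.93,0],
    [0.74,-0.93,0]
  ],
  "turn": [
    [0,0,1],
    [0,0,0.9],
    [0,0,0],
    [0,0,0],
    [0,0,0],
    [0,0,0],
    [0,0,0],
    [0,0,0]
  ],
  "fingers": 0
}}

```text
t: 0.9
tcp_pos: [322.2, -344.6, 255.9]
tcp_rot: [[0.987, 0.158, -0.0], [0.158, -0.987, 0.001], [-0.0, -0.001, -1.0]]
contact_force: [1.2, -0.6, -0.2]
gripper_width: -0.4
finger_force: 0.0
```

{"name": "servo_tool", "arguments": {
  "translation": [
    [0.74,-0.93,0],
    [0.74,-0.93,0],
    [0.74,-0.93,0],
    [0.74,-0.93,0],
    [0.74,-0.93,0],
    [0.74,-0.93,0],
    [0,0,0],
    [0,0,0]
  ],
  "turn": [
    [0,0,0],
    [0,0,0],
    [0,0,0],
    [0,0,0],
    [0,0,0],
    [0,0,0],
    [0,0,0],
    [0,0,0]
  ]
}}

```text
t: 1.7
tcp_pos: [426.9, -159.2, 256.0]
tcp_rot: [[0.987, 0.16, -0.001], [0.16, -0.987, -0.0], [-0.001, 0.0, -1.0]]
contact_force: [0.1, 0.6, -0.6]
gripper_width: 0.3
finger_force: 0.0
```

```bash
cat >> h.py <<'E'
def st():
    s=sensors.state();p=np.load("p.npy")
    R=np.array(s["tcp_rot"]);print("t",round(s["t"],2),"tester TCP",np.round(T(p,s["tcp_pos"]),1),"yaw",np.round(np.degrees(np.arctan2(R[1,0],R[0,0])),2),"z",np.round(R[:,2],3),"F(tester)",np.round(np.array(s["contact_force"])@Ro.from_euler('z',p[2]).as_matrix(),1),"w",s["gripper_width"])
E
python3 -c "from h import *;st()"
```

```text
t 1.7 tester TCP [-188.9  -29.7  256. ] yaw 9.21 z [-0.001 -0.    -1.   ] F(tester) [ 0.2  0.6 -0.6] w 0.2539729462011107
```

{"name": "servo_tool", "arguments": {
  "translation": [
    [0,0,0.99],
    [0,0,0.99],
    [0,0,0.99],
    [0,0,0.99],
    [0,0,0.99],
    [0,0,0.99],
    [0,0,0],
    [0,0,0]
  ],
  "turn": [
    [0,0,0],
    [0,0,0],
    [0,0,0],
    [0,0,0],
    [0,0,0],
    [0,0,0],
    [0,0,0],
    [0,0,0]
  ]
}}

```text
t: 2.5
tcp_pos: [426.2, -160.5, 78.2]
tcp_rot: [[0.988, 0.157, -0.002], [0.157, -0.988, 0.0], [-0.001, -0.001, -1.0]]
contact_force: [0.2, -0.3, 1.1]
gripper_width: -0.1
finger_force: 0.0
```

{"name": "servo_tool", "arguments": {
  "translation": [
    [0.5,0,0],
    [0.5,0,0],
    [0.35,0,0],
    [0.35,0,0],
    [0.35,0,0],
    [0.2,0,0],
    [0,0,0]
  ],
  "turn": [
    [0,0,0],
    [0,0,0],
    [0,0,0],
    [0,0,0],
    [0,0,0],
    [0,0,0],
    [0,0,0]
  ]
}}

```text
t: 3.2
tcp_pos: [494.8, -149.1, 78.3]
tcp_rot: [[0.987, 0.159, 0.001], [0.159, -0.987, -0.0], [0.001, 0.0, -1.0]]
contact_force: [0.7, -0.4, 0.8]
gripper_width: -0.2
finger_force: 0.0
```

```bash
python3 -c "
from h import *;st()
a=vision.snapshot('side')[100:245,260:440];cv2.imwrite('pics/s1.png',cv2.resize(a,None,fx=4,fy=4,interpolation=cv2.INTER_CUBIC))"
```

```text
t 3.2 tester TCP [-120.3  -30.3   78.3] yaw 9.13 z [ 0.001 -0.    -1.   ] F(tester) [ 0.6 -0.5  0.8] w -0.15795479198876416
```

View pics/s1.png

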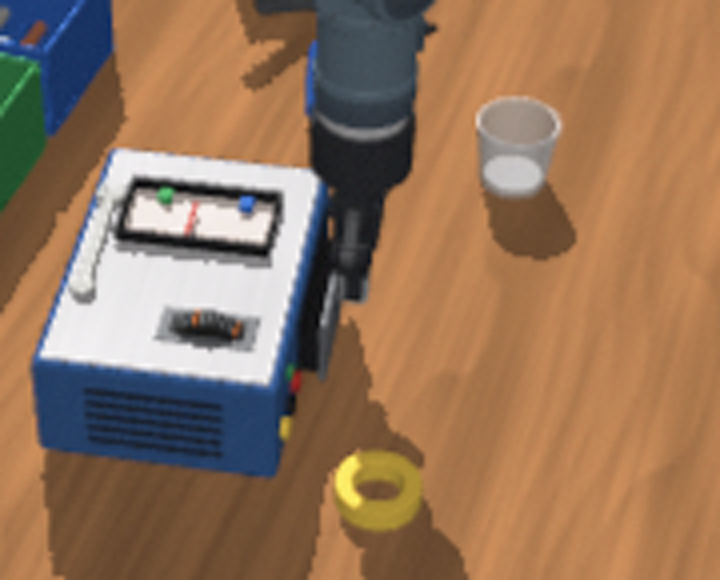

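The fingers are on the drawer front (px 345,290 in the crop) and a gap of roughly 15 mm is left. I'll keep pushing.

{"name": "servo_tool", "arguments": {
  "translation": [
    [0.15,0,0],
    [0.1,0,0],
    [0.1,0,0],
    [0,0,0]
  ],
  "turn": [
    [0,0,0],
    [0,0,0],
    [0,0,0],
    [0,0,0]
  ]
}}

```text
t: 3.65
tcp_pos: [502.0, -147.4, 77.6]
tcp_rot: [[0.988, 0.157, -0.004], [0.157, -0.988, 0.0], [-0.004, -0.001, -1.0]]
contact_force: [-1.3, 0.2, -1.0]
gripper_width: -0.2
finger_force: 0.8
```

{"name": "servo_tool", "arguments": {
  "translation": [
    [0.07,0,0],
    [0.07,0,0],
    [0,0,0]
  ],
  "turn": [
    [0,0,0],
    [0,0,0],
    [0,0,0]
  ]
}}

```text
t: 3.95
tcp_pos: [509.1, -146.7, 78.1]
tcp_rot: [[0.987, 0.158, 0.001], [0.158, -0.987, 0.0], [0.001, -0.0, -1.0]]
contact_force: [-0.2, -0.5, -0.1]
gripper_width: 0.2
finger_force: 0.3
```

{"name": "servo_tool", "arguments": {
  "translation": [
    [0.07,0,0],
    [0,0,0]
  ],
  "turn": [
    [0,0,0],
    [0,0,0]
  ]
}}

```text
t: 4.15
tcp_pos: [509.2, -146.7, 78.1]
tcp_rot: [[0.987, 0.158, -0.003], [0.158, -0.987, -0.001], [-0.003, 0.001, -1.0]]
contact_force: [-5.2, -0.6, 3.9]
gripper_width: 0.0
finger_force: 3.0
```

{"name": "servo_tool", "arguments": {
  "translation": [
    [0.06,0,0],
    [0,0,0]
  ],
  "turn": [
    [0,0,0],
    [0,0,0]
  ]
}}

```text
t: 4.35
tcp_pos: [509.2, -146.6, 78.1]
tcp_rot: [[0.988, 0.157, -0.006], [0.157, -0.988, -0.002], [-0.006, 0.001, -1.0]]
contact_force: [-11.0, -2.8, 7.8]
gripper_width: -0.2
finger_force: 5.4
```

{"name": "servo_tool", "arguments": {
  "translation": [
    [0.06,0,0],
    [0,0,0]
  ],
  "turn": [
    [0,0,0],
    [0,0,0]
  ]
}}

```text
t: 4.55
tcp_pos: [509.3, -146.6, 78.0]
tcp_rot: [[0.988, 0.157, -0.009], [0.157, -0.988, -0.003], [-0.01, 0.001, -1.0]]
contact_force: [-15.4, -4.2, 11.6]
gripper_width: 0.0
finger_force: 7.8
```

```bash
python3 -c "from h import *;st()"
```

```text
t 4.55 tester TCP [-105.6  -30.1   78. ] yaw 9.03 z [-0.009 -0.003 -1.   ] F(tester) [-15.9  -1.7  11.6] w 0.013331336082662154
```

Hard stop: the force climbs with no travel, so the drawer should be home. I'll back off, rise, then check while moving over the wheel.

{"name": "servo_tool", "arguments": {
  "translation": [
    [-0.5,0,0],
    [-0.7,0,0],
    [0,0,1],
    [0,0,0]
  ],
  "turn": [
    [0,0,0],
    [0,0,0],
    [0,0,0],
    [0,0,0]
  ]
}}

```text
t: 4.95
tcp_pos: [476.7, -150.9, 46.2]
tcp_rot: [[0.987, 0.158, -0.003], [0.158, -0.987, 0.002], [-0.002, -0.002, -1.0]]
contact_force: [-1.0, -0.1, -0.5]
gripper_width: -0.0
finger_force: 0.0
```

I moved down instead of up because tool +z points down. Nothing was touched. Going up now.

{"name": "servo_tool", "arguments": {
  "translation": [
    [0,0,-1],
    [0,0,-1],
    [0,0,-1],
    [0,0,-1],
    [0,0,-1],
    [0,0,0]
  ],
  "turn": [
    [0,0,0],
    [0,0,0],
    [0,0,0],
    [0,0,0],
    [0,0,0],
    [0,0,0]
  ]
}}

```text
t: 5.55
tcp_pos: [482.0, -152.8, 203.8]
tcp_rot: [[0.987, 0.159, 0.01], [0.159, -0.987, -0.004], [0.009, 0.005, -1.0]]
contact_force: [1.3, -0.5, 0.4]
gripper_width: -0.2
finger_force: 0.0
```

{"name": "servo_tool", "arguments": {
  "translation": [
    [0.83,-0.87,0],
    [0.83,-0.87,0],
    [0.83,-0.87,0],
    [0.83,-0.87,0],
    [0,0,0],
    [0,0,0]
  ],
  "turn": [
    [0,0,0],
    [0,0,0],
    [0,0,0],
    [0,0,0],
    [0,0,0],
    [0,0,0]
  ]
}}

```text
t: 6.15
tcp_pos: [560.5, -32.1, 198.0]
tcp_rot: [[0.987, 0.16, -0.0], [0.16, -0.987, -0.0], [-0.0, 0.0, -1.0]]
contact_force: [-0.8, -0.5, -0.5]
gripper_width: 0.3
finger_force: 0.0
```

```bash
python3 -c "
from h import *;st()
a=vision.snapshot('side')[90:240,240:400];cv2.imwrite('pics/s2.png',cv2.resize(a,None,fx=4,fy=4,interpolation=cv2.INTER_CUBIC))"
```

```text
t 6.15 tester TCP [-37.   74.9 198. ] yaw 9.21 z [-0. -0. -1.] F(tester) [-0.8 -0.4 -0.5] w 0.2656701461485576
```

View pics/s2.png

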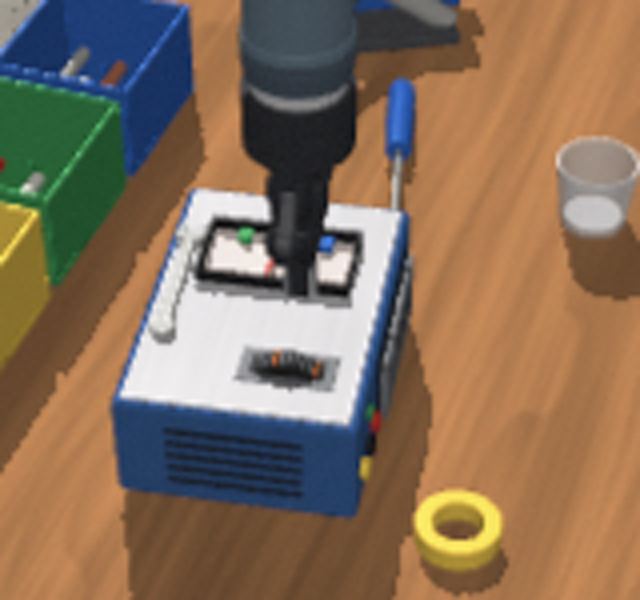

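The drawer (px 400,330) sits flush, and the closed fingertips hover over the wheel. Descending to just above contact.

{"name": "servo_tool", "arguments": {
  "translation": [
    [0,0,0.9],
    [0,0,0.9],
    [0,0,0],
    [0,0,0],
    [0,0,0.1],
    [0,0,0]
  ],
  "turn": [
    [0,0,0],
    [0,0,0],
    [0,0,0],
    [0,0,0],
    [0,0,0],
    [0,0,0]
  ]
}}

```text
t: 6.8
tcp_pos: [560.9, -33.3, 142.3]
tcp_rot: [[0.988, 0.158, 0.002], [0.158, -0.988, -0.0], [0.002, 0.001, -1.0]]
contact_force: [-0.2, -0.4, -0.0]
gripper_width: -0.2
finger_force: 0.0
```

{"name": "servo_tool", "arguments": {
  "translation": [
    [0,0,0.07],
    [0,0,0],
    [0,0,0]
  ],
  "turn": [
    [0,0,0],
    [0,0,0],
    [0,0,0]
  ]
}}

```text
t: 7.1
tcp_pos: [560.2, -32.8, 139.2]
tcp_rot: [[0.987, 0.158, 0.0], [0.158, -0.987, -0.0], [0.0, 0.0, -1.0]]
contact_force: [-1.1, -0.1, -0.4]
gripper_width: 0.1
finger_force: 0.0
```

{"name": "servo_tool", "arguments": {
  "translation": [
    [0,0,0.05],
    [0,0,0],
    [0,0,0]
  ],
  "turn": [
    [0,0,0],
    [0,0,0],
    [0,0,0]
  ]
}}

```text
t: 7.4
tcp_pos: [560.0, -32.8, 137.4]
tcp_rot: [[0.987, 0.158, -0.0], [0.158, -0.987, -0.0], [-0.0, 0.0, -1.0]]
contact_force: [-0.2, -0.0, 0.0]
gripper_width: -0.1
finger_force: 0.0
```

{"name": "servo_tool", "arguments": {
  "translation": [
    [0,0,0.05],
    [0,0,0],
    [0,0,0]
  ],
  "turn": [
    [0,0,0],
    [0,0,0],
    [0,0,0]
  ]
}}

```text
t: 7.7
tcp_pos: [560.2, -32.8, 136.2]
tcp_rot: [[0.987, 0.158, 0.0], [0.158, -0.987, -0.0], [0.0, 0.0, -1.0]]
contact_force: [-0.5, -0.2, 1.5]
gripper_width: -0.1
finger_force: 1.1
```

{"name": "servo_tool", "arguments": {
  "translation": [
    [0,0,0.04],
    [0,0,0],
    [0,0,0]
  ],
  "turn": [
    [0,0,0],
    [0,0,0],
    [0,0,0]
  ]
}}

```text
t: 8.0
tcp_pos: [560.3, -32.8, 135.1]
tcp_rot: [[0.987, 0.158, 0.001], [0.158, -0.987, -0.0], [0.001, 0.0, -1.0]]
contact_force: [-0.6, -0.1, 4.2]
gripper_width: -0.3
finger_force: 2.2
```

Pressed about 1 mm at about 4 N. First stroke is +16 mm.

{"name": "servo_tool", "arguments": {
  "translation": [
    [0.13,0,0],
    [0.13,0,0],
    [0.14,0,0],
    [0.13,0,0],
    [0,0,0],
    [0,0,0]
  ],
  "turn": [
    [0,0,0],
    [0,0,0],
    [0,0,0],
    [0,0,0],
    [0,0,0],
    [0,0,0]
  ]
}}

```text
t: 8.6
tcp_pos: [577.0, -30.2, 135.1]
tcp_rot: [[0.987, 0.158, 0.002], [0.158, -0.987, 0.0], [0.002, 0.0, -1.0]]
contact_force: [0.6, 1.0, 4.9]
gripper_width: -0.1
finger_force: 2.4
```

{"name": "servo_tool", "arguments": {
  "translation": [
    [0,0,-0.5],
    [0,0,0]
  ],
  "turn": [
    [0,0,0],
    [0,0,0]
  ]
}}

```text
t: 8.8
tcp_pos: [576.7, -30.4, 150.5]
tcp_rot: [[0.987, 0.158, 0.002], [0.158, -0.987, -0.0], [0.001, 0.001, -1.0]]
contact_force: [0.5, -0.2, -0.3]
gripper_width: 0.1
finger_force: 0.0
```

```bash
cat >> h.py <<'E'
def red(n,tag):
    im=vision.snapshot(n);p=np.load("p.npy");b,g,r=[im[...,i].astype(int) for i in range(3)]
    box=proj(n,W(p,[[40,-35,100],[40,-75,100],[-40,-75,100],[-40,-35,100]])).astype(np.int32)
    m=np.zeros(b.shape,np.uint8);cv2.fillPoly(m,[box],1)
    for nm,k in(("red",(r-g>60)&(r-b>60)),("green",(g-r>50)&(g-b>30)),("blue",(b-r>60)&(b-g>40))):
        v,u=np.nonzero(k&(m>0));
        if len(u):print(n,nm,len(u),np.round(T(p,back(n,(u.mean(),v.mean()),106)),1)[:2])
        else:print(n,nm,0)
    cv2.imwrite(f"pics/{n}{tag}.png",im)
E
python3 -c "
from h import *;st();red('top',3);red('side',3)"
```

```text
t 8.8 tester TCP [-20.8  74.  150.5] yaw 9.1 z [ 0.002 -0.    -1.   ] F(tester) [ 0.5 -0.3 -0.3] w 0.11784281979062222
top red 0
top green 1 [ 31.2 -70. ]
top blue 21 [-30.4 -66.3]
side red 0
side green 3 [ 35.5 -66.8]
side blue 10 [-31.6 -64. ]
```

```bash
python3 -c "
import cv2,numpy as np
r=lambda a:cv2.resize(a,(395,395),interpolation=cv2.INTER_CUBIC)
cv2.imwrite('pics/c3.png',np.hstack([r(cv2.imread('pics/top3.png')[115:205,330:420]),r(cv2.imread('pics/side3.png')[135:195,280:340])]))"
```

```text
(no output)
```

View pics/c3.png

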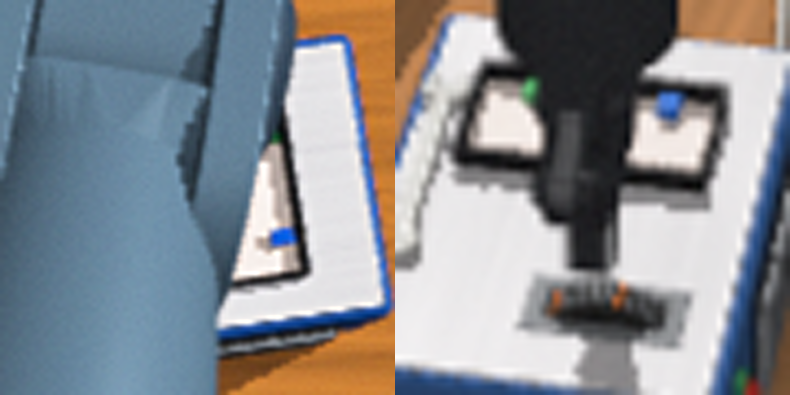

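The arm hides the needle in both views, but the orange ribs have moved, so the wheel turned. Second stroke, then I'll back out for a look.

{"name": "servo_tool", "arguments": {
  "translation": [
    [-0.56,-0.03,0],
    [0,0,0],
    [0,0,0.4],
    [0,0,0.11],
    [0,0,0],
    [0,0,0]
  ],
  "turn": [
    [0,0,0],
    [0,0,0],
    [0,0,0],
    [0,0,0],
    [0,0,0],
    [0,0,0]
  ]
}}

```text
t: 9.5
tcp_pos: [559.7, -32.2, 134.5]
tcp_rot: [[0.987, 0.158, 0.001], [0.158, -0.987, -0.001], [0.0, 0.001, -1.0]]
contact_force: [-1.3, -1.1, 5.1]
gripper_width: -0.1
finger_force: 2.7
```

{"name": "servo_tool", "arguments": {
  "translation": [
    [0.13,0,0],
    [0.13,0,0],
    [0.14,0,0],
    [0.13,0,0],
    [0,0,0],
    [0,0,0]
  ],
  "turn": [
    [0,0,0],
    [0,0,0],
    [0,0,0],
    [0,0,0],
    [0,0,0],
    [0,0,0]
  ]
}}

```text
t: 10.1
tcp_pos: [576.4, -29.6, 134.9]
tcp_rot: [[0.987, 0.158, 0.003], [0.158, -0.987, -0.0], [0.003, 0.001, -1.0]]
contact_force: [-0.0, 0.4, 5.3]
gripper_width: 0.2
finger_force: 2.6
```

{"name": "servo_tool", "arguments": {
  "translation": [
    [0,0,-0.5],
    [0,0,-0.7],
    [-0.8,-1,0],
    [-0.8,-1,0],
    [-0.8,-1,0],
    [-0.8,-1,0],
    [0,0,0]
  ],
  "turn": [
    [0,0,0],
    [0,0,0],
    [0,0,0],
    [0,0,0],
    [0,0,0],
    [0,0,0],
    [0,0,0]
  ]
}}

```text
t: 10.8
tcp_pos: [456.6, 76.2, 169.2]
tcp_rot: [[0.987, 0.162, -0.005], [0.162, -0.987, 0.001], [-0.005, -0.002, -1.0]]
contact_force: [-0.4, -0.4, -0.2]
gripper_width: -0.3
finger_force: 0.0
```

```bash
python3 -c "
from h import *;st();red('top',4);red('side',4)"
```

```text
t 10.8 tester TCP [-122.6  198.1  169.2] yaw 9.32 z [-0.005  0.001 -1.   ] F(tester) [-0.4 -0.3 -0.2] w -0.2636229050347288
top red 15 [ 24.9 -45.1]
top green 19 [ 33.6 -64.7]
top blue 21 [-30.4 -66.3]
side red 10 [ 24.7 -43.3]
side green 10 [ 32.2 -66.3]
side blue 10 [-31.6 -64. ]
```

```bash
python3 -c "
import cv2,numpy as np
r=lambda a:cv2.resize(a,(400,400),interpolation=cv2.INTER_CUBIC)
cv2.imwrite('pics/c4.png',np.hstack([r(cv2.imread('pics/top4.png')[130:170,365:405]),r(cv2.imread('pics/side4.png')[135:175,285:325])]))"
```

```text
(no output)
```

View pics/c4.png

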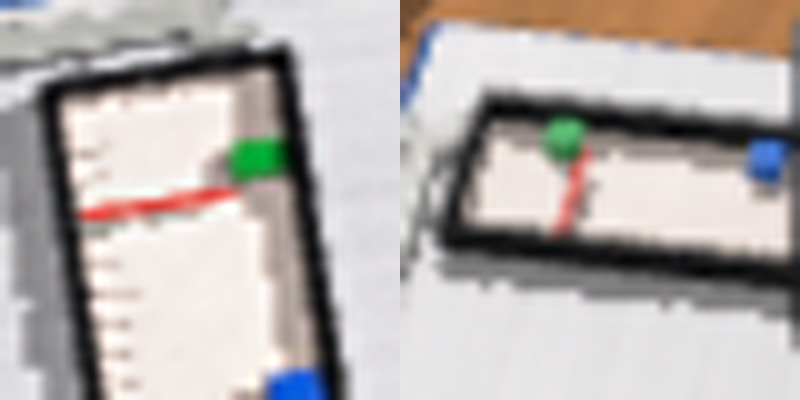

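Top crop: green tab centre (259,159), needle line extended to it at about (259,187), which gives 7.5–8 mm. The side view gives about 8–9 mm. One more stroke of about 15 mm.

{"name": "servo_tool", "arguments": {
  "translation": [
    [0.8,1,0],
    [0.8,1,0],
    [0.8,1,0],
    [0.3,0.98,0],
    [0,0,0],
    [0,0,0.7],
    [0,0,0],
    [0,0,0]
  ],
  "turn": [
    [0,0,0],
    [0,0,0],
    [0,0,0],
    [0,0,0],
    [0,0,0],
    [0,0,0],
    [0,0,0],
    [0,0,0]
  ]
}}

```text
t: 11.7
tcp_pos: [559.5, -31.3, 148.9]
tcp_rot: [[0.987, 0.158, -0.002], [0.158, -0.987, 0.0], [-0.002, -0.001, -1.0]]
contact_force: [-0.3, 0.1, 0.0]
gripper_width: 0.0
finger_force: 0.0
```

```bash
python3 -c "
from h import *;st()"
```

```text
t 11.7 tester TCP [-37.9  75.8 148.9] yaw 9.08 z [-0.002  0.    -1.   ] F(tester) [-0.3  0.1  0. ] w 0.03347354852283858
```

{"name": "servo_tool", "arguments": {
  "translation": [
    [0,0,0.37],
    [0,0,0.1],
    [0,0,0],
    [0,0,0]
  ],
  "turn": [
    [0,0,0],
    [0,0,0],
    [0,0,0],
    [0,0,0]
  ]
}}

```text
t: 12.1
tcp_pos: [560.1, -31.3, 136.0]
tcp_rot: [[0.987, 0.158, 0.001], [0.158, -0.987, -0.0], [0.001, 0.001, -1.0]]
contact_force: [0.4, -1.0, 2.4]
gripper_width: 0.0
finger_force: 1.4
```

{"name": "servo_tool", "arguments": {
  "translation": [
    [0.13,0,0],
    [0.13,0,0],
    [0.12,0,0],
    [0.12,0,0],
    [0,0,0],
    [0,0,0]
  ],
  "turn": [
    [0,0,0],
    [0,0,0],
    [0,0,0],
    [0,0,0],
    [0,0,0],
    [0,0,0]
  ]
}}

```text
t: 12.7
tcp_pos: [575.5, -28.9, 135.7]
tcp_rot: [[0.987, 0.158, 0.001], [0.158, -0.987, 0.0], [0.001, 0.0, -1.0]]
contact_force: [-0.0, 0.2, 3.6]
gripper_width: 0.2
finger_force: 1.9
```

{"name": "servo_tool", "arguments": {
  "translation": [
    [0,0,-0.5],
    [0,0,-0.7],
    [-0.8,-1,0],
    [-0.8,-1,0],
    [-0.8,-1,0],
    [-0.8,-1,0],
    [-0.8,0,0],
    [0,0,0]
  ],
  "turn": [
    [0,0,0],
    [0,0,0],
    [0,0,0],
    [0,0,0],
    [0,0,0],
    [0,0,0],
    [0,0,0],
    [0,0,0]
  ]
}}

```text
t: 13.5
tcp_pos: [432.6, 71.3, 170.2]
tcp_rot: [[0.987, 0.16, -0.005], [0.16, -0.987, -0.0], [-0.005, -0.001, -1.0]]
contact_force: [-0.3, -0.5, 0.2]
gripper_width: 0.2
finger_force: 0.0
```

```bash
python3 -c "
from h import *;st();red('top',5);red('side',5)
r=lambda a,w:cv2.resize(a,(w,400),interpolation=cv2.INTER_CUBIC)
cv2.imwrite('pics/c5.png',np.hstack([r(cv2.imread('pics/top5.png')[130:170,365:405],400),r(cv2.imread('pics/side5.png')[135:175,285:325],400)]))"
```

```text
t 13.5 tester TCP [-147.1  197.1  170.2] yaw 9.2 z [-0.005 -0.    -1.   ] F(tester) [-0.3 -0.5  0.2] w 0.18515103323962567
top red 18 [ 32.5 -44.6]
top green 18 [ 33.7 -65.7]
top blue 21 [-30.4 -66.3]
side red 6 [ 32.  -42.5]
side green 7 [ 32.3 -68.8]
side blue 10 [-31.6 -64. ]
```

View pics/c5.png

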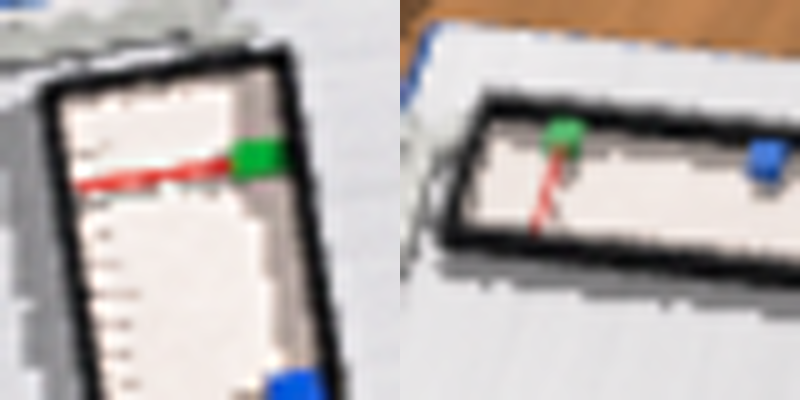

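The needle points at the middle of the green tab in both views (top crop: line at y≈160 against tab centre 159). One last check of the drawer.

```bash
python3 -c "
from h import *
p=np.load('p.npy')
for n in('top','side'):
    print(n,np.round(proj(n,W(p,[[-98,35,81],[-98,-95,81]])),1).tolist())
r=lambda a:cv2.resize(a,(400,400),interpolation=cv2.INTER_CUBIC)
cv2.imwrite('pics/c6.png',np.hstack([r(cv2.imread('pics/top5.png')[165:225,355:415]),r(cv2.imread('pics/side5.png')[140:220,300:380])]))"
```

```text
top [[359.8, 199.3], [406.7, 192.6]]
side [[337.5, 180.7], [343.8, 153.3]]
```

View pics/c6.png

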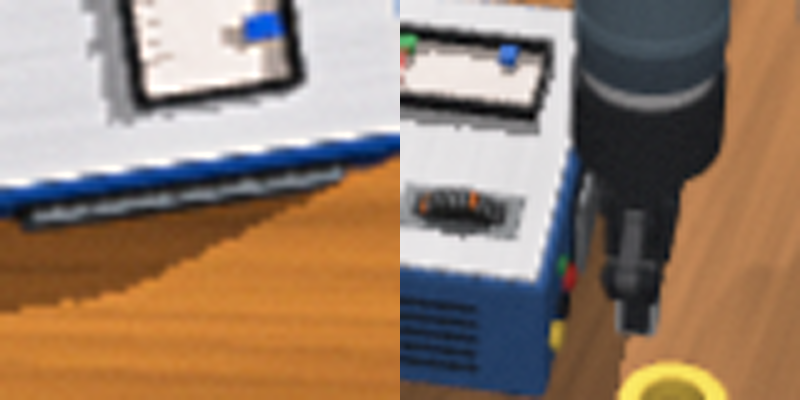

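The drawer front lies at (30,228)-(343,180) px, within about 1 px of where home is predicted. Handing in.

```bash
python3 -c "
from rig import ctrl;print(ctrl.close_job())"
```

```text
the job is handed in; nothing more can be done
None
```

The fuse drawer is pushed home against its stop, the needle points to within about 1 mm of the middle of the green tab, the arm is clear of everything, and I handed the job in at about 14 s; no verdict came back.

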